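Set up the centre-of-gravity demonstration

TASK

Get the balance stand ready for the centre-of-gravity lesson: take the white scale card out of the card rack and lean it flat against the stand's sloped backboard, foot on the ledge, centred, with the scale facing the half-round; and balance the robot-arm link squarely across the top of the half-round, right way up, so that it rests level on its own. Set both down gently and leave the blue card, mouse, screwdriver and mug as they are.

Things in the scene. Friction and masses are not known exactly. Their poses are not given: they have to be found in the camera images.
- stand: The wooden balance stand, fixed, turned about the vertical only. Origin: centre of the underside of its base (180 mm along x, 200 along y, 12 high). A half-round stands on its +x part, its axis along x; behind it, towards -x, stands a grey sloped backboard that faces +x. Both are described at the two points below
- saddle_top (a point): Middle of the crest of the cork-faced wooden half-round (stand frame x 45, y 0, z 90 mm); axes as the stand. It is a half cylinder of radius 60 mm with its axis level along x, 60 mm long (30 mm each way from here), curving down along +y and -y. The cork stops a rocking link within a second or so
- ledge_mid (a point): Middle of the inner corner of backboard and ledge (stand frame x -20, y 0, z 26 mm); axes as the stand. The backboard's face, 160 mm wide along y, runs from here 64 mm up along (-0.342, 0, 0.940), 20 degrees off vertical; it is 8 mm thick. The aluminium ledge runs out 20 mm along (0.940, 0, 0.342) to a lip 8 mm high
- rack: Card rack: plywood block 100 (x) by 160 (y) by 36 mm high with two slots along y, centred at x = -25 and +25 mm, 8 mm wide, their floor 6 mm above the table; one holds the white scale card and the other the blue card, either way. Fixed. Origin: centre of its underside
- card: The scale card as a body; origin: middle of its lower edge, axes as card_center
- card_center (a point): Centre of the white scale card, a stiff board 140 wide (its y) by 115 high (its z, up) by 5 mm thick (its x), 95 g; +x is the face with the fan of black lines round a red one and a red band along the top; the back is grey. At the start it stands upright in the rack with 85 mm above the rack
- bluecard_center (a point): Centre of the plain blue card, same size as the scale card, upright in the other slot; to be left
- link: The robot-arm link as a body, about 0.3 kg; origin: centre of its underside at mid-length, axes as link_balance. A straight aluminium channel, open on top, 200 mm long (x), 40 wide (y), 36 high (z, up), flat outer walls. A blue servo motor fills the +x end (top 44 mm above the underside, last 50 mm or so), a small grey block the other end
- link_balance (a point): Balance point (centre of mass along the length) of the link, marked by a red tape band 6 mm wide; on the centre line, 18 mm above the underside, 20.6 mm from mid-length towards the motor (ends at +79 and -121 mm along x). It lies right way up on the table, in any direction. On the half-round it rests stably, tipping about 1.5 degrees per mm off balance
- mouse_center (a point): Centre of the grey and white computer mouse, 104 by 58 by 32 mm, beside the link; to be left
- driver_grip (a point): Middle of the red handle of a screwdriver 170 mm long, handle 25 mm thick, lying along its x beside the link on the other side; to be left
- mug_center (a point): Centre of the blue mug, 80 mm across, 90 high, handle at its +y, standing in front (+x) of the stand; to be left

How it is judged:
By the outcome, as a careful person would: the job done as asked, in the order asked, and still so for the second after the job is handed in, with the robot touching nothing.
It also fails if it takes over 67 s, if anything falls off the work surface, if the arm or the gripper's body presses on something with over 40 N, if the wrist force passes 120 N, or if a joint passes its speed limit or range.

ROBOT

A 6-joint arm with a two-finger parallel gripper is mounted at the origin on the work surface. World frame = base frame: x ahead of the robot, y to its left, z up, the work surface at z = 0. Lengths are in m, angles in rad, forces in N, time in s.
With the tool pointing down it reaches from about 0.25 to 0.8 m from the base axis. Payload 8.5 kg.
Tool frame: the origin (TCP) lies between the finger pads; the fingertips stand 25 mm ahead of it and the grasp point (between the pads) lies 6 mm ahead of it; x points along the fingers, y is the direction in which the jaws open and shut, and the axes are right-handed (so a half turn about x gives the same grasp; the last joint's range is limited). The gripper opens to 85 mm and grips with 20 to 120 N. Pads are 22 mm wide; open, the fingers measure 114 mm over their backs; the gripper's body (76 mm by 85 mm) begins 54 mm behind the grasp point. The pads swing forward as they close: fully open they stand 13 mm farther back than shut.
Start: joints at [1.301, 0.238, -0.013, 1.319, 0, 1.571], TCP at [0.14, 0.506, 0.256] pointing down, gripper open.
Joint ranges: [-2.66, 2.66], [-1.03, 1.9], [-1.14, 1.46], [-1.82, 2.27], [-1.45, 1.34], [-3.14, 3.14]. Speed limits (rad/s): [2.22, 2.22, 2.79, 3.14, 3.14, 3.14].

INTERFACE

Orientations are given as a rotation vector (axis times angle).
In Python, from rig import arm, ik, cams, close_job gives the robot as it stands. Calls block until the motion is done:
- arm.move_ptp(position, orientation): joint-space move of the TCP to a pose.
- arm.move_linear(position, attitude=None, v=0.15, threshold=None): straight line of the TCP; attitude=None keeps the orientation; v is the mean speed in m/s. With threshold (N) it stops when the force on the tool has changed by that much, and returns True; else False.
- arm.set_joints(angles): joint-space move.
- arm.set_gripper(opening, grip_force=None): opening from 0.0 (shut) to 1.0 (fully open); grip_force is the grip in N (None keeps the last); returns when the fingers have stopped.
- arm.pause(seconds).
- ik(position, orientation): joint angles nearest the present ones, or None.
- arm.get_obs(): the state.
- cams.snapshot(name): name is "scene" or "top" or "wrist"; returns a dict with "pixels" (480x640x3 uint8, red, green, blue), "z_map" (480x640 float32, m along the optical axis (not along the pixel's ray), 0 where there is no reading), "mtx" (3x3 intrinsics, pixels), "dist_coeffs" ([k1, k2, p1, p2, k3] as OpenCV has them; the pictures are not rectified), "rvec" (rotation vector, rad) and "tvec" (3), from world to camera coordinates, as OpenCV has them. Camera axes: x right, y down, z forward; pixel columns grow to the right and rows downward; lengths in m; the calibration is good to about 2 mm. A picture is of the moment at which its call begins.
A pose or a line that the arm cannot do raises arm.MotionError and nothing moves.
- close_job(): hands the job in, once; it reports no verdict.
The state is a dict: "clock": time; "joints": joint angles; "qd": joint speeds; "tau": joint torques, N m; "position": TCP position; "tool_rot": TCP orientation; "wrist_force": force on the tool from outside, world axes, zero at the start; "wrist_torque": the same for the moment, N m; "grip_width": opening from 0.0 (shut) to 1.0 (fully open).
Only numpy, scipy, OpenCV 4.12 (cv2) and the standard library are available. Lean on these libraries where they do the work, as an engineer would, in place of code of your own. Each camera call takes 0.05 s, during which the arm holds its last target.

## Working session

There is one attempt and no reset: what is moved stays moved. The work goes in short steps, each a Python script; the robot and the scene stay as the last script left them, time stands still between calls to the robot, and variables do not carry over. Pictures are saved under pics/ and viewed, and the job is handed in when it is done.

```bash
ls; mkdir -p pics
python3 - <<'E'
from rig import arm, ik, cams
import cv2, pickle
print(arm.get_obs())
for n in ["scene","top","wrist"]:
    s=cams.snapshot(n); cv2.imwrite(f"pics/{n}0.png",s["pixels"][:,:,::-1]); pickle.dump(s,open(f"{n}0.pkl","wb"))
    print(n,s["mtx"].round(1).tolist(),s["dist_coeffs"],s["rvec"],s["tvec"])
E
```

```text
pics
{'clock': 0.0, 'joints': array([ 1.30101719e+00,  2.38814696e-01, -1.42395331e-02,  1.31918974e+00,
        2.23863708e-05,  1.57078739e+00]), 'qd': array([-0.00054737, -0.00048301,  0.00087755, -0.00077643,  0.00076659,
        0.00065399]), 'tau': array([-1.20082454e-04, -5.38780260e+01,  3.46439481e+01,  1.83530187e-02,
        1.47663833e-06,  2.52065990e-05]), 'position': array([0.13981854, 0.50565925, 0.25566553]), 'tool_rot': array([ 0.21064012,  1.56062006, -0.21289434]), 'wrist_force': array([-0.57762696, -0.10143968,  0.35808389]), 'wrist_torque': array([-0.01588568, -0.0189559 , -0.01374947]), 'grip_width': 1.001936753583656}
scene [[439.1, 0.0, 313.1], [0.0, 439.1, 237.6], [0.0, 0.0, 1.0]] [-0.01944161  0.          0.          0.          0.        ] [ 1.51014598  1.82250335 -0.91051855] [ 0.08539558 -0.2617846   1.48062314]
top [[610.3, 0.0, 322.6], [0.0, 610.3, 223.9], [0.0, 0.0, 1.0]] [-0.05468541  0.          0.          0.          0.        ] [ 2.17118219 -2.14754474  0.15325886] [-0.01179872  0.55635736  1.74293125]
wrist [[376.1, 0.0, 329.1], [0.0, 376.1, 236.4], [0.0, 0.0, 1.0]] [-0.04259029  0.          0.          0.          0.        ] [-2.29552398 -1.74633614 -0.27030232] [-0.5247945  -0.03939658  0.38015545]
```

View pics/scene0.png

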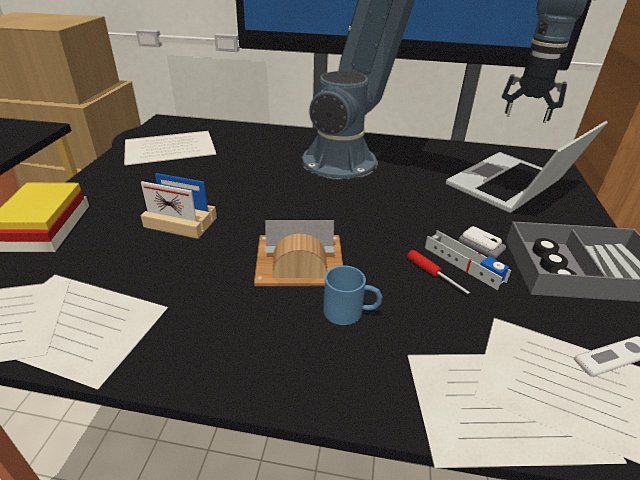

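View pics/top0.png

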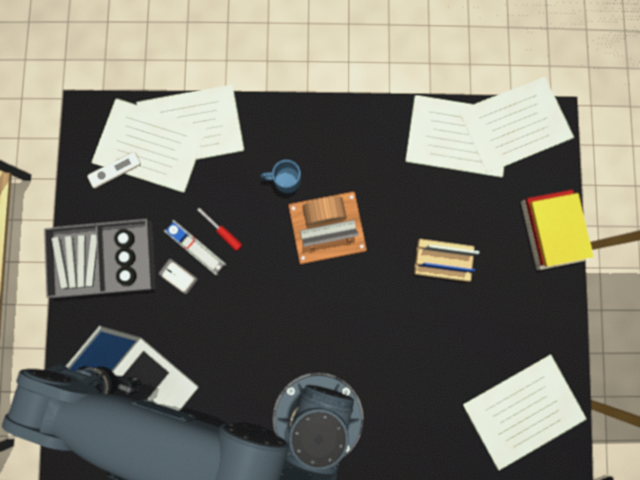

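View pics/wrist0.png

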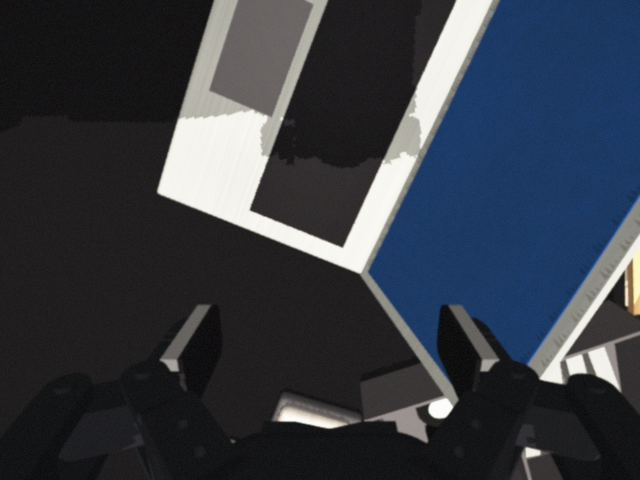

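The scene view shows the rack at (178,210) with the white card in front and its scale facing the camera, the stand at (300,255), the mug at (345,295), and the link at (468,260) between the mouse and the driver. The top view shows the link running from the blue motor at (173,232) to (223,270), the stand at (328,228), and the white card at (448,250). Next I'll get coarse positions.

```bash
cat > h.py <<'E'
import numpy as np, cv2, pickle
from scipy.spatial.transform import Rotation as R
def load(n): return pickle.load(open(n+".pkl","rb"))
def cam(s):
    Rm=cv2.Rodrigues(np.array(s["rvec"],float))[0]; t=np.array(s["tvec"],float).ravel()
    return Rm,t
def p2z(s,uv,z):
    "pixels -> world on plane z"
    uv=np.array(uv,float).reshape(-1,1,2)
    n=cv2.undistortPoints(uv,s["mtx"],s["dist_coeffs"]).reshape(-1,2)
    Rm,t=cam(s); c=-Rm.T@t
    d=np.c_[n,np.ones(len(n))]@Rm
    return c+d*((z-c[2])/d[:,2])[:,None]
def cloud(s):
    h,w=s["z_map"].shape; v,u=np.mgrid[0:h,0:w]
    n=cv2.undistortPoints(np.stack([u,v],-1).reshape(-1,1,2).astype(float),s["mtx"],s["dist_coeffs"]).reshape(-1,2)
    Rm,t=cam(s); Z=s["z_map"].reshape(-1,1).astype(float)
    P=(np.c_[n,np.ones(len(n))]*Z-t)@Rm
    P[Z[:,0]<=0]=np.nan
    return P.reshape(h,w,3)
def proj(s,P): return cv2.projectPoints(np.array(P,float).reshape(-1,3),np.array(s["rvec"],float),np.array(s["tvec"],float),s["mtx"],s["dist_coeffs"])[0].reshape(-1,2)
def toolrot(down,jaw):
    x=np.array(down,float);x/=np.linalg.norm(x);y=np.array(jaw,float);y-=x*(x@y);y/=np.linalg.norm(y)
    return R.from_matrix(np.c_[x,y,np.cross(x,y)]).as_rotvec()
def snap(cams,name,tag):
    s=cams.snapshot(name);cv2.imwrite(f"pics/{tag}.png",s["pixels"][:,:,::-1]);pickle.dump(s,open(tag+".pkl","wb"));return s
E
python3 - <<'E'
from h import *
s=load("top0")
pt=dict(standTL=(290,205),standTR=(353,193),standBR=(367,251),standBL=(302,263))
for k,v in pt.items(): print(k,p2z(s,v,.012))
for k,v in dict(rTL=(420,239),rTR=(476,246),rBR=(473,281),rBL=(415,275)).items(): print(k,p2z(s,v,.036))
for k,v in dict(wL=(423,247),wR=(478,253),bL=(420,264),bR=(473,270)).items(): print(k,p2z(s,v,.121))
for k,v in dict(l1=(167,228),l2=(178,221),l3=(225,266),l4=(216,274)).items(): print(k,p2z(s,v,.036))
for k,v in dict(mouse=(178,277),drv=(231,239),drvtip=(199,209),mug=(286,176)).items(): print(k,p2z(s,v,.03))
P=cloud(s); print(P[150,350],P[277,178])
w=load("wrist0"); Rm,t=cam(w); c=-Rm.T@t
from rig import arm
o=arm.get_obs(); T=R.from_rotvec(o["tool_rot"]).as_matrix()
print("cam in tool",T.T@(c-o["position"]), T.T@Rm.T)
E
```

```text
standTL [[0.61513772 0.09134865 0.012     ]]
standTR [[ 0.65359872 -0.0955126   0.012     ]]
standBR [[ 0.48085967 -0.13737837  0.012     ]]
standBL [[0.44346846 0.05327154 0.012     ]]
rTL [[ 0.51551735 -0.29016845  0.036     ]]
rTR [[ 0.49674418 -0.45447766  0.036     ]]
rBR [[ 0.39470565 -0.44356178  0.036     ]]
rBL [[ 0.41057864 -0.27461464  0.036     ]]
wL [[ 0.48414975 -0.28367121  0.121     ]]
wR [[ 0.46902094 -0.43712545  0.121     ]]
bL [[ 0.43692876 -0.27485809  0.121     ]]
bR [[ 0.42171606 -0.42214305  0.121     ]]
l1 [[0.5392106  0.44773015 0.036     ]]
l2 [[0.56016713 0.41639721 0.036     ]]
l3 [[0.43062184 0.27504935 0.036     ]]
l4 [[0.40723331 0.30035333 0.036     ]]
mouse [[0.39745441 0.41124987 0.03      ]]
drv [[0.50985481 0.26080466 0.03      ]]
drvtip [[0.59721144 0.35743313 0.03      ]]
mug [[0.69887857 0.10389381 0.03      ]]
[ 0.7883889  -0.08682408 -0.00175486] [0.397295   0.41037102 0.03391146]
cam in tool [-1.18235663e-01  1.00152806e-04 -7.73836701e-02] [[-7.39153344e-04 -3.02780021e-01  9.53060183e-01]
 [ 9.99999686e-01 -4.95664868e-04  6.18088662e-04]
 [ 2.85253552e-04  9.53060341e-01  3.02780292e-01]]
```

Run:
```python
from h import *
from rig import arm, ik
def yx(d): a=np.radians(d); return np.array([np.cos(a),np.sin(a),0])
for nm,p,y in [("link",[.484,.36,.2],47.8+90),("linkgrasp",[.498,.377,.033],47.8+90),("stand",[.548,-.022,.26],11.5),("rack",[.454,-.366,.28],-6.5),("rackgrasp",[.48,-.36,.095],-6.5),("linkplace",[.594,-.013,.125],11.5)]:
    for sg in (1,-1):
        print(nm,sg,np.round(ik(np.array(p),toolrot([0,0,-1],sg*yx(y))) if ik(np.array(p),toolrot([0,0,-1],sg*yx(y))) is not None else [0],2))
for sg in (1,-1):
    x=yx(11.5)
    d=.342*x+np.array([0,0,-.94]); p=np.array([.548,-.022,0])-.052*x+[0,0,.12]
    for h in (0,.1): print("cardplace",sg,ik(p-d*h,toolrot(d,sg*x)))
```

```text
link 1 [ 0.64  0.39  0.07  1.25  0.   -0.19]
link -1 [0.64 0.39 0.07 1.25 0.   2.95]
linkgrasp 1 [ 0.65  0.55 -0.13  0.89  0.   -0.19]
linkgrasp -1 [ 0.65  0.55 -0.13  0.89  0.    2.96]
stand 1 [-0.04  0.28  0.05  1.34  0.    1.33]
stand -1 [-0.04  0.28  0.05  1.34  0.   -1.81]
rack 1 [-0.68  0.33  0.18  1.42  0.    1.01]
rack -1 [-0.68  0.33  0.18  1.42  0.   -2.14]
rackgrasp 1 [-0.64  0.46 -0.11  1.    0.    1.04]
rackgrasp -1 [-0.64  0.46 -0.11  1.    0.   -2.1 ]
linkplace 1 [-0.02  0.42 -0.08  1.06  0.    1.35]
linkplace -1 [-0.02  0.42 -0.08  1.06  0.   -1.79]
cardplace 1 [-0.12740382  0.09021799 -0.65120564  0.49767771  0.11040628  1.26117826]
cardplace 1 [-0.15689999 -0.06313056 -0.53046931  0.77499128  0.11996719  1.23308836]
cardplace -1 [-0.12740382  0.09021799 -0.65120564  0.49767771  0.11040628 -1.88041439]
cardplace -1 [-0.15689999 -0.06313056 -0.53046931  0.77499128  0.11996719 -1.90850429]
```

```bash
cat >> h.py <<'E'
def yx(d): a=np.radians(d); return np.array([np.cos(a),np.sin(a),0])
E
python3 - <<'E'
from h import *
from rig import arm, ik, cams
t=lambda:round(arm.get_obs()["clock"],2)
arm.move_ptp(np.array([.484,.36,.21]),toolrot([0,0,-1],yx(137.8)));print(t());arm.pause(.15);snap(cams,"wrist","w_link")
arm.move_ptp(np.array([.56,-.022,.27]),toolrot([0,0,-1],yx(11.5)));print(t());arm.pause(.15);snap(cams,"wrist","w_stand")
arm.set_gripper(.4)
arm.move_ptp(np.array([.454,-.366,.29]),toolrot([0,0,-1],yx(-6.5)));print(t());arm.pause(.15);snap(cams,"wrist","w_rack");print(t())
E
```

```text
1.71
3.38
5.47
5.67
```

View pics/w_link.png

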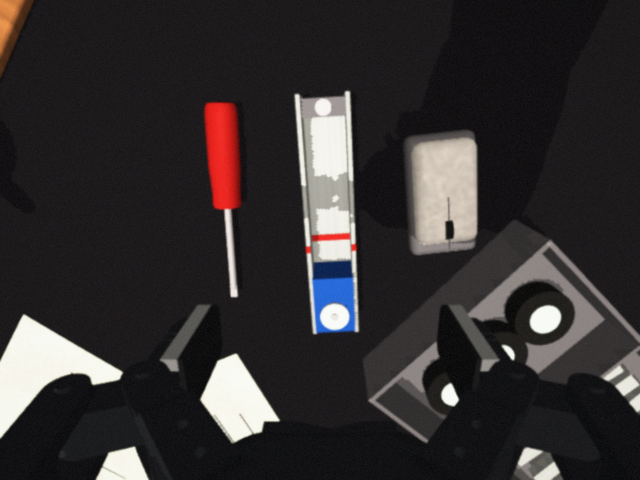

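View pics/w_stand.png

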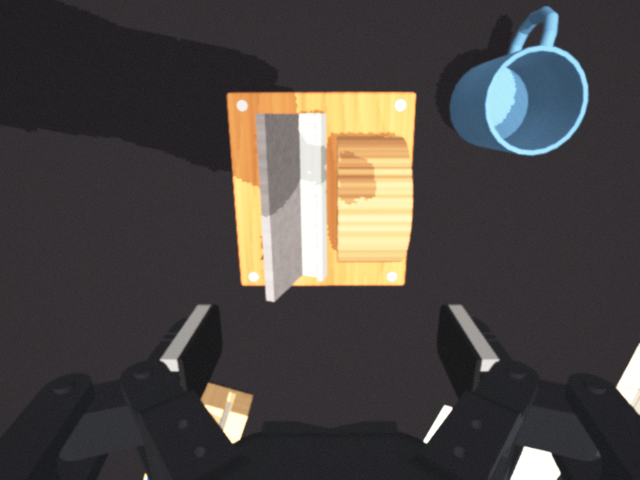

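View pics/w_rack.png

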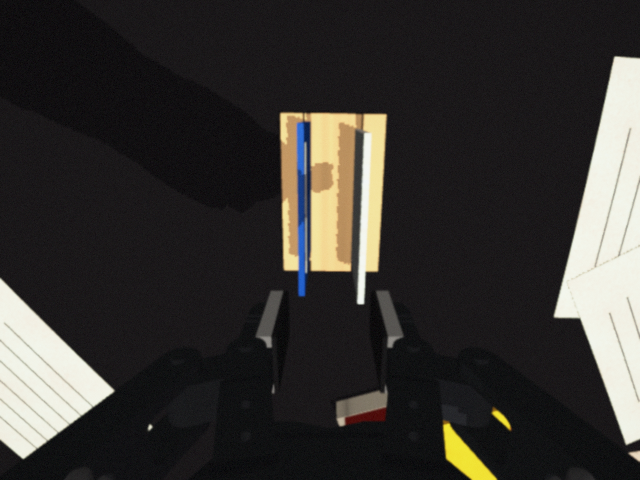

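Run:
```python
from h import *
def crop(n,x0,y0,x1,y1,k,out):
    im=cv2.imread(f"pics/{n}.png")[y0:y1,x0:x1]; cv2.imwrite(f"pics/{out}.png",cv2.resize(im,None,fx=k,fy=k,interpolation=cv2.INTER_CUBIC))
crop("w_link",285,80,375,170,4,"z1");crop("w_link",285,215,375,345,4,"z2")
crop("w_rack",270,100,400,320,2.7,"z3")
a=cv2.imread("pics/z1.png");b=cv2.imread("pics/z2.png");H=max(a.shape[0],b.shape[0])
c=np.zeros((H,a.shape[1]+b.shape[1]+10,3),np.uint8);c[:a.shape[0],:a.shape[1]]=a;c[:b.shape[0],a.shape[1]+10:]=b;cv2.imwrite("pics/z12.png",c)
```

```text
(no output)
```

View pics/z12.png

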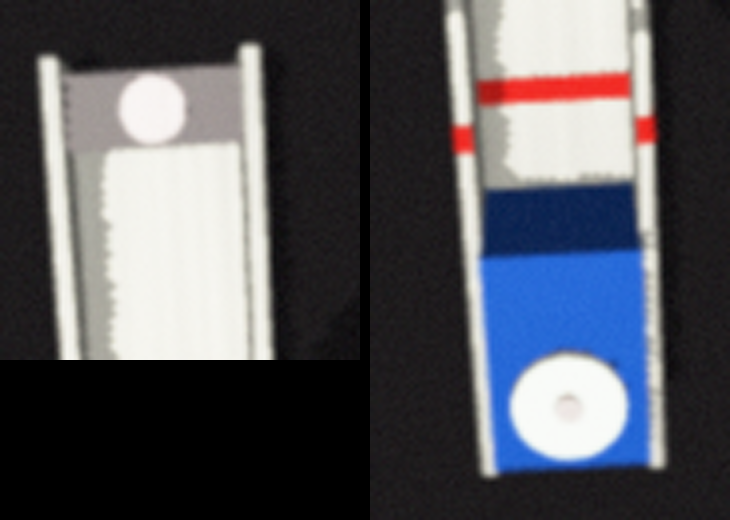

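View pics/z3.png

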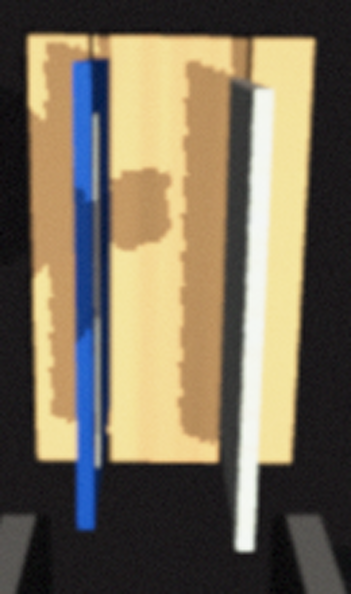

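```bash
cat >> h.py <<'E'
from scipy.optimize import least_squares
def fit(s,M,uv,x0):
    M=np.array(M,float);uv=np.array(uv,float)
    def W(p): return M@R.from_euler("z",p[2]).as_matrix().T+[p[0],p[1],0]
    r=least_squares(lambda p:(proj(s,W(p))-uv).ravel(),x0)
    return r.x,r.fun.reshape(-1,2)
def refine(s,uv,w=4):
    g=cv2.cvtColor(s["pixels"],cv2.COLOR_RGB2GRAY)
    return cv2.cornerSubPix(g,np.array(uv,np.float32).reshape(-1,1,2),(w,w),(-1,-1),(3,40,.01)).reshape(-1,2)
def zc(c,off,k): return (np.array(c,float)+.5)/k-.5+np.array(off)
E
python3 - <<'E'
from h import *
np.set_printoptions(precision=4,suppress=True)
s=load("w_link")
c=zc([[37,57],[262,44],[112,475],[294,467],[93,139],[276,130]],(285,80),4); c[2:]+=[0,135]
M=[[-.1,-.02,.036],[-.1,.02,.036],[.1,-.02,.036],[.1,.02,.036],[.0206,-.0185,.036],[.0206,.0185,.036]]
p,r=fit(s,M,c,[.484,.36,.83]);print("link",p,np.degrees(p[2]),r.tolist())
P=cloud(s); print("linkz", P[150,298:352:3,2])
s=load("w_stand")
c=refine(s,[(228,93),(416,92),(405,286),(241,286)]);print(c)
M=[[-.09,.1,.012],[.09,.1,.012],[.09,-.1,.012],[-.09,-.1,.012]]
p,r=fit(s,M,c,[.548,-.022,.2]);print("stand",p,np.degrees(p[2]),r.tolist())
Rz=R.from_euler("z",p[2]).as_matrix();t=np.array([p[0],p[1],0])
P=(cloud(s)-t)@Rz
b=P.reshape(-1,3);b=b[np.isfinite(b[:,0])]
m=(abs(b[:,0]-.045)<.028)&(abs(b[:,1])<.055)&(b[:,2]>.03)
q=b[m]
f=least_squares(lambda v:np.hypot(q[:,1]-v[0],q[:,2]-v[1])-v[2],[0,.03,.06],loss="soft_l1",f_scale=.002);print("half-round y,z,r",f.x,len(q))
m=(b[:,2]>.05)&(abs(b[:,0]-.045)<.05)&(abs(b[:,1])<.03);print("x range",np.percentile(b[m,0],[1,99]))
m=(b[:,0]<-.0)&(b[:,0]>-.06)&(abs(b[:,1])<.07)&(b[:,2]>.04)&(b[:,2]<.082);q=b[m]
A=np.c_[q[:,2],np.ones(len(q))];k=np.linalg.lstsq(A,q[:,0],rcond=None)[0];print("board x at z=26:",k@[.026,1],"slope",k[0],len(q))
s=load("w_rack")
c=zc([[27,34],[315,37],[292,464],[37,461],[255,88],[273,88],[254,551],[235,551]],(270,100),2.7)
M=[[-.05,.08,.036],[.05,.08,.036],[.05,-.08,.036],[-.05,-.08,.036]]
p,r=fit(s,M,c[:4],[.454,-.366,-.11]);print("rack",p,np.degrees(p[2]),r.tolist())
for z in (.121,.119): 
    w=p2z(s,c[4:],z);Rz=R.from_euler("z",p[2]).as_matrix();print("cardtop in rack",((w-[p[0],p[1],0])@Rz).tolist())
P=(cloud(s)-[p[0],p[1],0])@Rz;b=P.reshape(-1,3);m=(b[:,2]>.112)&(abs(b[:,0])<.06)&(abs(b[:,1])<.09)
for lo,hi in((-.06,0),(0,.06)):
    q=b[m&(b[:,0]>lo)&(b[:,0]<hi)];print(np.nanmedian(q,0),np.nanpercentile(q[:,1],[1,99]),len(q))
E
```

```text
link [0.4869 0.3648 0.8885] 50.9071715151846 [[0.900916670278491, 0.43545473594213036], [-0.7948250662851137, 0.5541693447244427], [0.330539836698847, -0.42177961259574204], [-0.344705823161064, -0.5605491193367698], [0.4223334740370319, -0.2213821670830498], [-0.5259807432226467, -0.2599701541561217]]
linkz [0.001  0.0378 0.0257 0.0052 0.0048 0.0045 0.0043 0.0046 0.006  0.005
 0.007  0.0054 0.0063 0.0064 0.0066 0.0066 0.0048 0.0373]
[[226.9525  92.5617]
 [415.5125  92.8079]
 [403.5545 284.4752]
 [241.6375 285.0811]]
stand [ 0.5527 -0.0212  0.2034] 11.653032876430773 [[-1.1030120478047252, -0.4517516048230448], [1.1850498090583983, -1.0344130413632513], [0.9450416320828481, 1.4334315112133709], [-1.042173962137241, 0.9162908002932681]]
half-round y,z,r [0.2466 0.2113 0.261 ] 31047
x range [-0.0039  0.0787]
board x at z=26: -0.005108151542280889 slope -0.7230836869573055 4279
rack [ 0.4577 -0.3635 -0.1242] -7.116891572788186 [[0.4136516799705987, 0.4258819081530447], [-0.5235384418342619, 0.7083008889432136], [-0.44471211524825094, -0.7811956768831578], [0.5662396585129841, -0.7508231279699089]]
cardtop in rack [[0.022429785124897135, 0.06594702009285033, 0.121], [0.027361989466452838, 0.06601972017923365, 0.12099999999999994], [0.02777694229520794, -0.07489918781585218, 0.121], [0.021783762765634172, -0.0749660811998481, 0.121]]
cardtop in rack [[0.022610000091174153, 0.06587740702352153, 0.119], [0.027576536949724013, 0.06595061316698979, 0.119], [0.027994378218222947, -0.07594921542028879, 0.119], [0.02195948084328047, -0.07601657444157053, 0.119]]
[-0.0307  0.0094  0.3382] [-0.0284  0.0459] 29939
[0.0322 0.0104 0.3378] [-0.0382  0.039 ] 29740
```

Run:
```python
from h import *
np.set_printoptions(precision=4,suppress=True)
s=load("w_stand"); p=[.5527,-.0212,.2034]
Rz=R.from_euler("z",p[2]).as_matrix();t=np.array([p[0],p[1],0])
b=((cloud(s)-t)@Rz).reshape(-1,3);b=b[np.isfinite(b[:,0])&(b[:,2]<.12)]
q=b[(abs(b[:,0]-.045)<.028)&(abs(b[:,1])<.05)&(b[:,2]>.05)]
f=least_squares(lambda v:np.hypot(q[:,1]-v[0],q[:,2]-v[1])-v[2],[0,.03,.06],loss="soft_l1",f_scale=.002);print("half-round y,z,r",f.x,len(q))
q=b[(b[:,2]>.07)&(b[:,0]>-.01)&(b[:,0]<.1)&(abs(b[:,1])<.03)];print("x range",np.percentile(q[:,0],[1,99]))
for y in(-.06,-.03,0,.03,.06):
  q=b[(b[:,0]<-.0)&(b[:,0]>-.06)&(abs(b[:,1]-y)<.012)&(b[:,2]>.04)&(b[:,2]<.075)]
  f=least_squares(lambda v:q[:,0]-v[0]-v[1]*(q[:,2]-.026),[-.02,-.36],loss="soft_l1",f_scale=.001);print("board",y,f.x,len(q))
q=b[(b[:,2]>.07)&(b[:,0]<-.015)&(b[:,0]>-.06)];print("board y",np.percentile(q[:,1],[.5,99.5]))
q=b[(abs(b[:,0])<.085)&(abs(b[:,1])<.098)&(b[:,2]>.004)&(b[:,2]<.02)];print("base z",np.median(q[:,2]))
q=b[(b[:,2]>.008)&(b[:,2]<.018)];print(np.percentile(q,[.3,99.7],axis=0))
```

```text
half-round y,z,r [0.0001 0.0306 0.0598] 7418
x range [0.0148 0.0737]
board -0.06 [-0.0175 -0.4257] 565
board -0.03 [-0.0178 -0.4148] 550
board 0 [-0.0178 -0.4142] 590
board 0.03 [-0.0178 -0.4156] 651
board 0.06 [-0.018  -0.4208] 748
board y [-0.079   0.0792]
base z 0.012682416530266864
[[-0.1358 -0.2556  0.0084]
 [ 0.2006  0.121   0.0175]]
```

```bash
cat >> h.py <<'E'
np.set_printoptions(precision=4,suppress=True)
ST=np.array([.5527,-.0212,0]);SY=.2034;SR=R.from_euler("z",SY).as_matrix()
U=SR@[-.342,0,.940];N=SR@[.940,0,.342]
LEDGE=ST+SR@[-.020,0,.026]
HC=.103
ROTC=toolrot(-U,N)
def cardtcp(gap,lift): return LEDGE+N*(.0025+gap)+U*(HC+lift)
E
python3 - <<'E'
from h import *
from rig import arm, ik, cams
def st(m):
    o=arm.get_obs();print(m,round(o["clock"],2),o["position"],o["wrist_force"],round(o["grip_width"],3))
rk=R.from_euler("z",-.1242).as_matrix()
c=np.array([.4577,-.3635,0])+rk@[.0248,-.0045,0]
q=toolrot([0,0,-1],rk@[1,0,0])
arm.set_gripper(.36)
arm.move_ptp(c+[0,0,.19],q)
arm.move_linear(c+[0,0,.109],None,v=.1);st("down")
arm.set_gripper(0,30);st("grip")
arm.move_linear(c+[0,0,.26],None,v=.1);st("lift")
print(ik(cardtcp(.004,.12),ROTC))
arm.move_ptp(cardtcp(.004,.12),ROTC);arm.pause(.3);st("pre")
snap(cams,"scene","s1");snap(cams,"wrist","w1")
E
```

```text
down 7.35 [ 0.4821 -0.3714  0.1099] [-0.4086  0.8077  0.2124] 0.36
grip 7.69 [ 0.4821 -0.3713  0.1097] [-0.4393  1.0046  6.2172] 0.054
lift 9.35 [ 0.4816 -0.3709  0.2594] [ 0.5792  0.135  -0.9751] 0.051
[-0.1578 -0.078  -0.4792  0.8415  0.1211  1.2297]
pre 10.91 [ 0.4648 -0.04    0.2377] [-0.0552 -0.0261 -0.38  ] 0.055
```

View pics/s1.png

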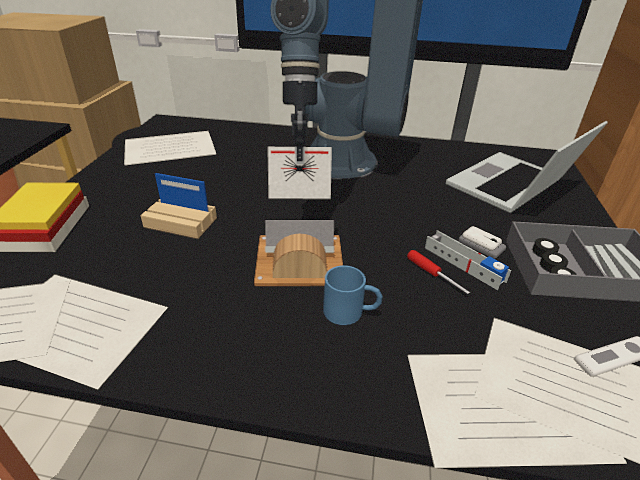

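View pics/w1.png

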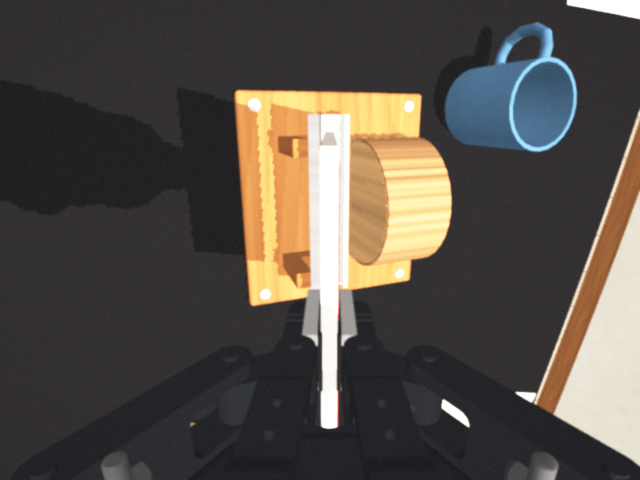

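Scene view: the card is held at (299,173), with its scale facing the half-round and its red band on top. The wrist view shows it lined up with the ledge slot. I'll check its centring, then set it down.

Run:
```python
from h import *
from rig import arm
s=load("w1");o=arm.get_obs();T=R.from_rotvec(o["tool_rot"]).as_matrix()
f=o["position"]-U*HC
g=[]
for y in(-.07,.07):
  for h in(0,.115): g.append(f+U*h+SR[:,1]*y)
print(proj(s,g))
a=cv2.imread("pics/w1.png");cv2.imwrite("pics/z4.png",np.hstack([cv2.resize(a[100:180,290:370],None,fx=4,fy=4),cv2.resize(a[380:460,290:370],None,fx=4,fy=4)]))
```

```text
[[328.5939 344.5658]
 [328.0583 509.7418]
 [328.1197 131.3786]
 [326.8293 146.0953]]
```

View pics/z4.png

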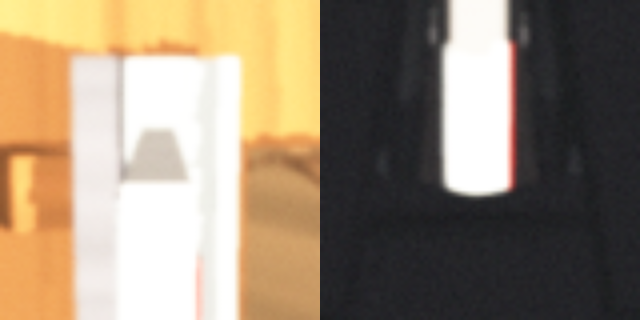

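```bash
python3 - <<'E'
from h import *
from rig import arm, ik, cams
def st(m):
    o=arm.get_obs();d=o["position"]-LEDGE;print(m,round(o["clock"],2),"n",d@N-.0025,"u",d@U-HC,"y",d@SR[:,1],o["wrist_force"],round(o["grip_width"],3))
arm.move_linear(cardtcp(.003,.015),None,v=.1);st("above")
print(arm.move_linear(cardtcp(.003,-.005),None,v=.012,threshold=2.5));st("foot")
p=arm.get_obs()["position"]
print(arm.move_linear(p+U*.0007-N*.007,None,v=.012,threshold=2));st("board")
snap(cams,"scene","s2");snap(cams,"wrist","w2")
E
python3 -c "
import cv2
a=cv2.imread('pics/s2.png')[170:310,230:380];cv2.imwrite('pics/z5.png',cv2.resize(a,None,fx=4,fy=4,interpolation=2))"
```

```text
above 12.21 n 0.003357106084151714 u 0.015477690767105659 y -9.505444303750058e-05 [ 0.2106 -0.5962  0.0762] 0.052
True
foot 13.32 n 0.002915080828332905 u 0.0008575844399917737 y 1.9733898064589785e-05 [-1.6251  0.1402  4.4155] 0.055
True
board 13.53 n 0.0026031279031302605 u 0.0008642309300912476 y 1.3300153683549337e-06 [-0.26   -0.061   3.5003] 0.056
```

View pics/z5.png

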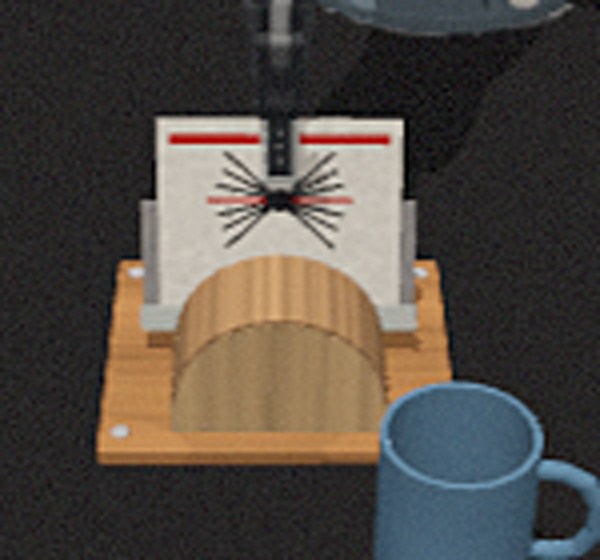

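View pics/w2.png

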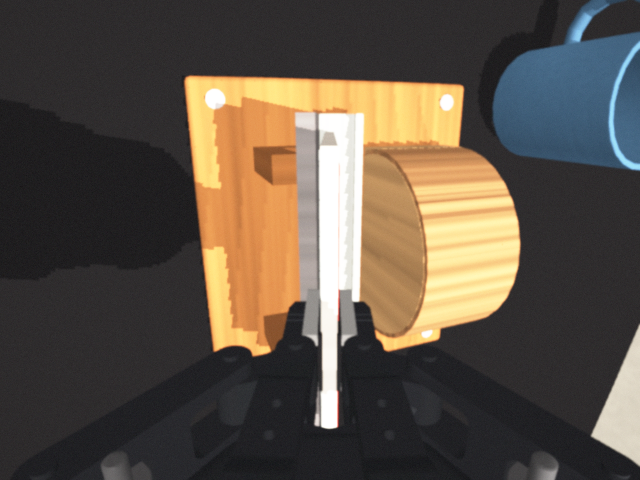

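The foot is on the ledge. The board push stopped early, only because the foot load came off. I'll lift 1.5 mm, press back to the board, lower again and release.

```bash
python3 - <<'E'
from h import *
from rig import arm, ik, cams
def st(m):
    o=arm.get_obs();d=o["position"]-LEDGE;print(m,round(o["clock"],2),"n",d@N-.0025,"u",d@U-HC,"y",d@SR[:,1],o["wrist_force"],round(o["grip_width"],3))
arm.move_linear(cardtcp(.0026,.0022),None,v=.02);arm.pause(.3);st("up")
print(arm.move_linear(cardtcp(-.004,.0022),None,v=.008,threshold=2.5));st("board")
p=arm.get_obs()["position"];g=(p-LEDGE)@N-.0025
arm.move_linear(cardtcp(g+.0004,.0022),None,v=.01);arm.pause(.2);st("back")
print(arm.move_linear(cardtcp(g+.0004,-.004),None,v=.008,threshold=2));st("foot")
arm.set_gripper(.2);arm.pause(.3);st("rel")
snap(cams,"scene","s3");snap(cams,"wrist","w3")
E
python3 -c "
import cv2
a=cv2.imread('pics/s3.png')[170:310,230:380];cv2.imwrite('pics/z6.png',cv2.resize(a,None,fx=4,fy=4,interpolation=2))"
```

```text
up 14.18 n 0.0024533593438236475 u 0.0021554315956574255 y 1.5578900126300352e-05 [ 0.4328  0.115  -0.5203] 0.051
True
board 14.7 n -0.0005341926943981785 u 0.0022179110777827693 y 6.204381162962409e-06 [ 2.0739 -0.6201  0.5302] 0.05
back 15.18 n -0.00025817912586864394 u 0.0021768267796231505 y 8.748355113826628e-06 [ 0.3923  0.1892 -0.4903] 0.053
True
foot 15.54 n -0.0002312025219738229 u 0.0008818881408843154 y 8.438441583639815e-05 [-1.3718  0.3998  4.8861] 0.056
rel 16.12 n -0.0006878674890309334 u 0.0005851247276393579 y 0.00017880126545204676 [ 0.3312  0.0284 -0.2769] 0.201
```

View pics/z6.png

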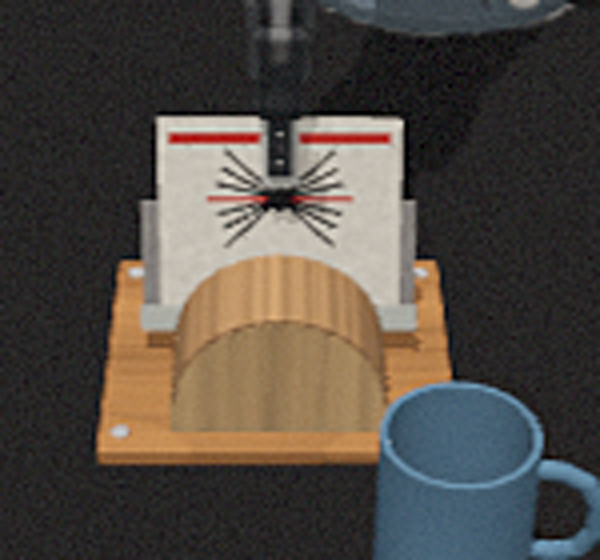

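View pics/w3.png

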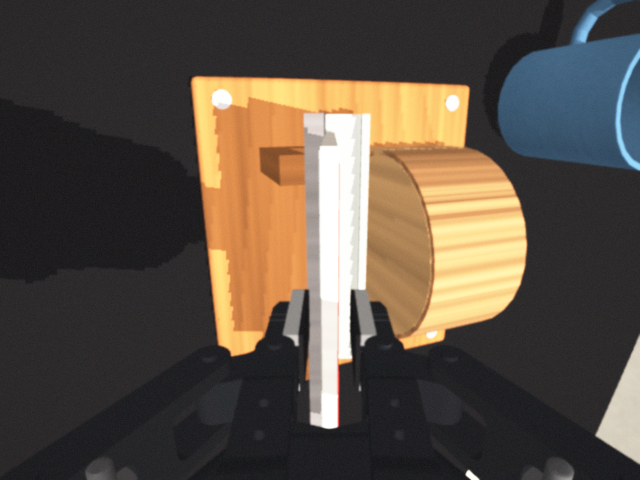

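```bash
python3 - <<'E'
from h import *
from rig import arm, ik, cams
def st(m):
    o=arm.get_obs();print(m,round(o["clock"],2),o["position"],o["wrist_force"],round(o["grip_width"],3))
p=arm.get_obs()["position"]
arm.move_linear(p+U*.12,None,v=.12);st("clear")
snap(cams,"scene","s4");snap(cams,"wrist","w4")
L=R.from_euler("z",.8885).as_matrix();c=np.array([.4869,.3648,0])+L@[.0206,0,0]
arm.set_gripper(.72)
arm.move_ptp(c+[0,0,.16]-L@[.02,0,0],toolrot([0,0,-1],L[:,1]));arm.pause(.2);st("over")
snap(cams,"wrist","w5")
E
python3 -c "
import cv2
a=cv2.imread('pics/s4.png')[150:310,230:380];cv2.imwrite('pics/z7.png',cv2.resize(a,None,fx=3.5,fy=3.5,interpolation=2))"
```

```text
clear 17.37 [ 0.4596 -0.0401  0.2361] [0.2331 0.0579 0.2456] 0.195
over 19.68 [0.4878 0.3644 0.1606] [ 0.0065 -0.3356 -0.3322] 0.717
```

View pics/z7.png

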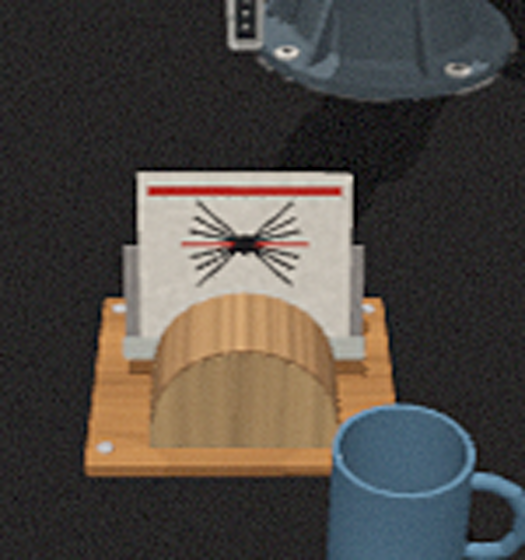

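View pics/w5.png

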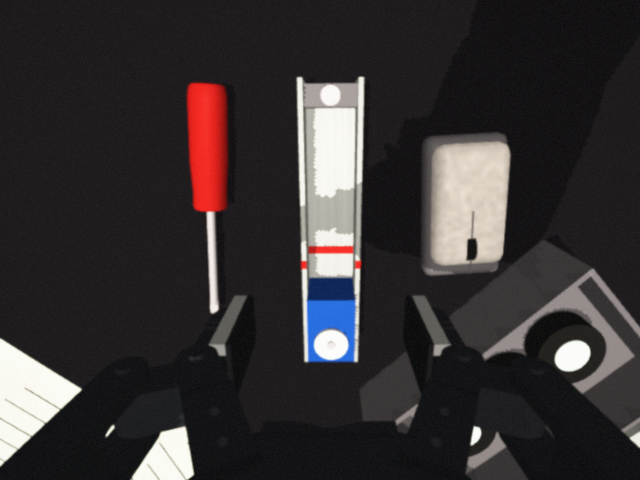

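View pics/w4.png

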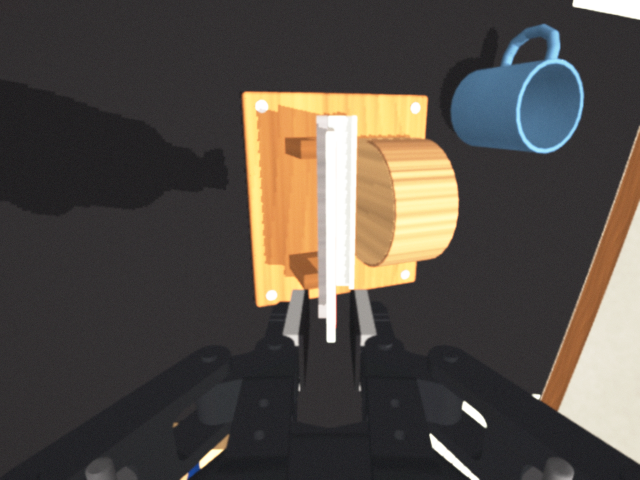

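Run:
```python
from h import *
a=cv2.imread("pics/w5.png")
def c(x0,y0,x1,y1,k): return cv2.resize(a[y0:y1,x0:x1],None,fx=k,fy=k,interpolation=2)
cv2.imwrite("pics/z8.png",np.hstack([c(290,65,375,115,4.5),]));cv2.imwrite("pics/z9.png",c(290,235,375,370,4.4))
s=load("w5")
h=cv2.cvtColor(s["pixels"],cv2.COLOR_RGB2HSV);m=((h[...,0]<8)|(h[...,0]>172))&(h[...,1]>150)&(h[...,2]>100)
n,l,st,ce=cv2.connectedComponentsWithStats(m.astype(np.uint8))
print([(x[:5].tolist(),cc.round(2).tolist()) for x,cc in zip(st,ce) if x[4]>8 and 280<cc[0]<380])
```

```text
[([0, 0, 640, 480, 302133], [321.24, 240.96]), ([309, 246, 44, 7, 266], [330.62, 249.47]), ([301, 261, 6, 8, 39], [303.33, 264.59]), ([355, 261, 7, 8, 44], [357.77, 264.09])]
```

View pics/z8.png

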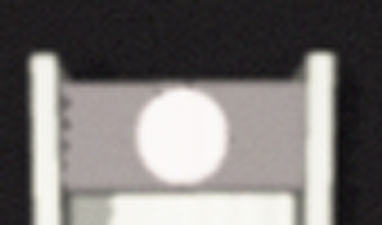

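View pics/z9.png

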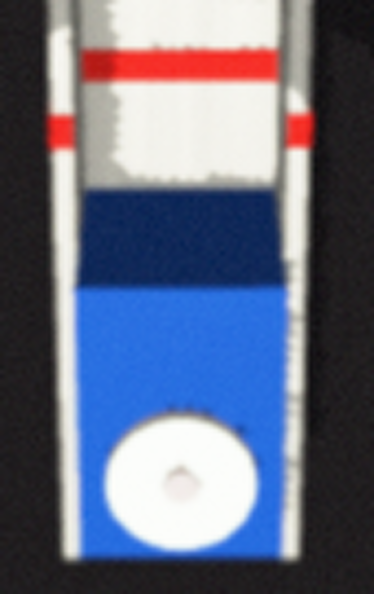

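Run:
```python
from h import *
from rig import arm, ik, cams
s=load("w5")
c=np.vstack([zc([[29,52],[335,52]],(290,65),4.5),zc([[64,561],[300,561],[60,131],[300,129]],(290,235),4.4)])
M=[[-.1,-.02,.036],[-.1,.02,.036],[.1,-.02,.036],[.1,.02,.036],[.0206,-.0187,.036],[.0206,.0187,.036]]
p,r=fit(s,M,c,[.484,.36,.83]);print("link",p,np.degrees(p[2]),r.tolist())
b=p2z(s,c[4:],.036);print("tape",b,b.mean(0)); L=R.from_euler("z",p[2]).as_matrix();print("tape in link",(b.mean(0)-[p[0],p[1],0])@L)
print("floor tape in link",(p2z(s,[330.62,249.47],.003)-[p[0],p[1],0])@L)
c=np.array([p[0],p[1],0])+L@[.0203,0,0];print(c)
def st(m):
    o=arm.get_obs();print(m,round(o["clock"],2),o["position"],o["wrist_force"],round(o["grip_width"],3))
q=toolrot([0,0,-1],L[:,1])
arm.move_ptp(c+[0,0,.11],q)
arm.move_linear(c+[0,0,.034],None,v=.1);st("down")
arm.set_gripper(0,40);st("grip")
arm.move_linear(c+[0,0,.10],None,v=.08);st("lift")
arm.move_linear(c+[0,0,.24],None,v=.2);arm.pause(.2);st("lift")
snap(cams,"wrist","w6");snap(cams,"scene","s6")
```

```text
link [0.4868 0.3647 0.8901] 51.00129663922098 [[0.7268793447231019, 1.1508807795202216], [-0.7541324444682687, 0.8783151043821675], [0.4983241120371531, -1.3063658069896178], [-0.6614673665685018, -1.5118743156571668], [0.43558874927651914, -0.34136718624387186], [-0.2568887551461785, -0.10166924247522502]]
tape [[0.5147 0.3689 0.036 ]
 [0.4852 0.3926 0.036 ]] [0.5    0.3808 0.036 ]
tape in link [ 0.0208 -0.0001  0.036 ]
floor tape in link [[0.0218 0.0001 0.003 ]]
[0.4996 0.3805 0.    ]
down 20.97 [0.5    0.3808 0.0348] [ 0.0063 -0.0501  0.5275] 0.721
grip 21.29 [0.5001 0.3808 0.0349] [-1.1363 -0.568   6.2966] 0.463
lift 22.27 [0.4993 0.3802 0.0994] [-0.2993 -0.1544 -2.9347] 0.462
lift 23.32 [0.4992 0.3801 0.2386] [ 0.2548  0.7579 -3.5762] 0.461
```

View pics/w6.png

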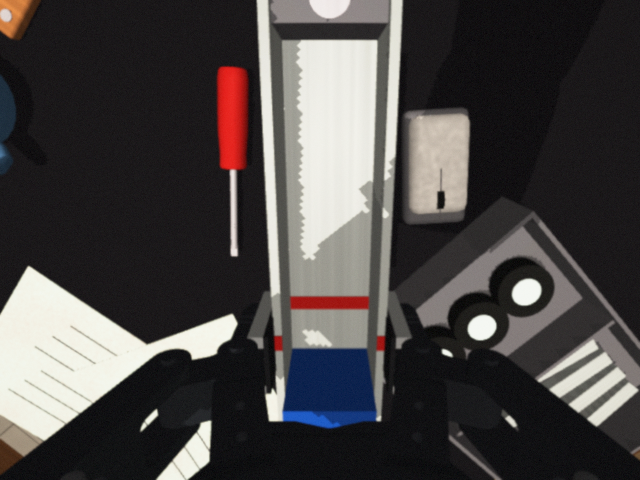

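View pics/s6.png

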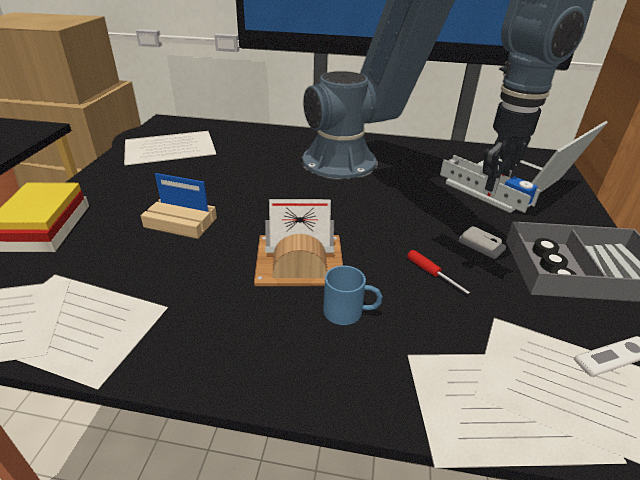

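Run:
```python
from h import *
from rig import arm
s=load("w6");o=arm.get_obs();T=R.from_rotvec(o["tool_rot"]).as_matrix()
h=cv2.cvtColor(s["pixels"],cv2.COLOR_RGB2HSV);m=((h[...,0]<8)|(h[...,0]>172))&(h[...,1]>130)&(h[...,2]>70)
n,l,st,ce=cv2.connectedComponentsWithStats(m.astype(np.uint8))
print([(x[:5].tolist(),cc.round(2).tolist()) for x,cc in zip(st,ce) if x[4]>8 and 260<cc[0]<400])
for nm,x,y in (("wall",-.0012,.0187),("floor",.0318,0)):
  for dz in(-.003,0,.003):
    print(nm,dz,proj(s,[o["position"]+T@[x,-y,dz],o["position"]+T@[x,y,dz]]).ravel())
print(T)
a=s["pixels"][:,:,::-1];cv2.imwrite("pics/z10.png",cv2.resize(a[280:430,250:410],None,fx=4,fy=4,interpolation=2))
```

```text
[([0, 0, 640, 480, 302958], [320.34, 240.46]), ([290, 297, 79, 12, 944], [329.17, 302.48]), ([274, 336, 9, 15, 128], [277.91, 343.02]), ([376, 336, 9, 15, 121], [380.45, 343.1])]
wall -0.003 [276.8679 336.4401 381.626  336.3437]
wall 0 [277.2468 343.6715 381.2509 343.5738]
wall 0.003 [277.6219 350.7958 380.8795 350.697 ]
floor -0.003 [329.1442 294.8467 329.1442 294.8467]
floor 0 [329.1463 300.9784 329.1463 300.9784]
floor 0.003 [329.1484 307.039  329.1484 307.039 ]
[[-0.0011 -0.7771  0.6293]
 [-0.0009  0.6293  0.7771]
 [-1.      0.0003 -0.0014]]
```

View pics/z10.png

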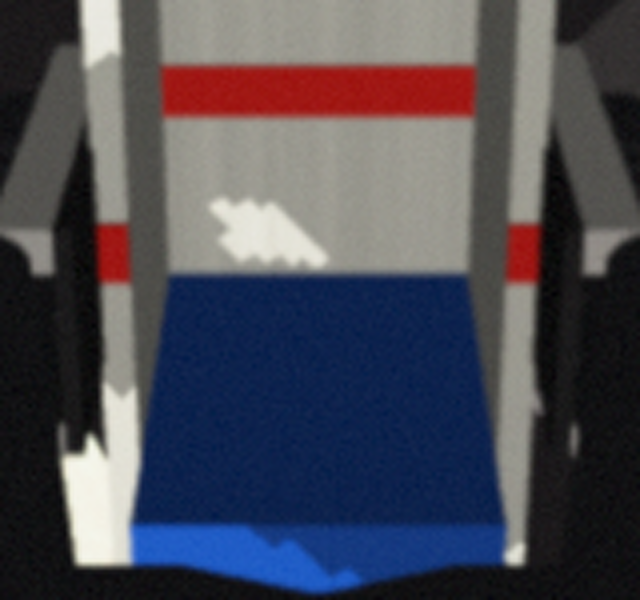

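```bash
python3 - <<'E'
from h import *
from rig import arm, ik, cams
def st(m):
    o=arm.get_obs();d=SR.T@(o["position"]-ST);print(m,round(o["clock"],2),d,o["wrist_force"],o["wrist_torque"],round(o["grip_width"],3))
S=ST+SR@[.045,0,0];q=toolrot([0,0,-1],SR[:,0])
arm.move_ptp(S+[0,0,.25],q);st("over")
arm.move_linear(S+[0,0,.135],None,v=.1);arm.pause(.3);st("pre")
print(arm.move_linear(S+[0,0,.119],None,v=.008,threshold=2.0));st("contact")
snap(cams,"scene","s7");snap(cams,"wrist","w7")
E
python3 -c "
import cv2
a=cv2.imread('pics/s7.png')[160:310,210:400];cv2.imwrite('pics/z11.png',cv2.resize(a,None,fx=4,fy=4,interpolation=2))"
```

```text
over 24.92 [0.0452 0.0006 0.25  ] [ 0.8008  0.0045 -3.1004] [ 0.0087 -0.0586  0.0351] 0.46
pre 26.52 [ 0.0451 -0.      0.1353] [-0.3267 -0.7293 -3.3263] [ 0.0234 -0.005   0.0186] 0.463
True
contact 27.76 [0.045  0.     0.1248] [-0.2156 -0.1539  5.9856] [-0.0042  0.037  -0.0269] 0.463
```

View pics/z11.png

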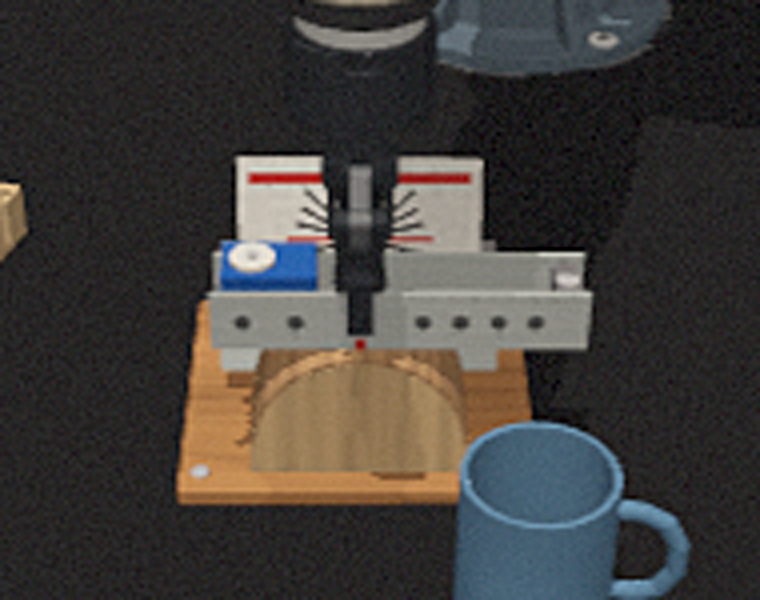

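View pics/w7.png

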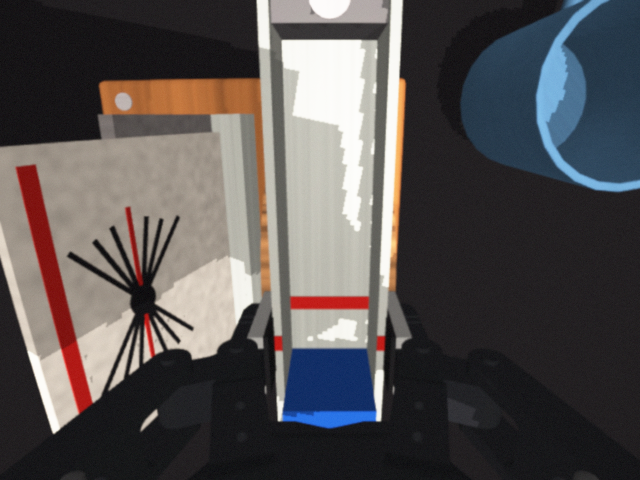

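Contact came at exactly the predicted height, with the tape over the crest. Releasing in small steps.

```bash
python3 - <<'E'
from h import *
from rig import arm, ik, cams
def st(m):
    o=arm.get_obs();d=SR.T@(o["position"]-ST);print(m,round(o["clock"],2),d,o["wrist_force"],round(o["grip_width"],3))
arm.set_gripper(.5);st("r1");arm.set_gripper(.6);arm.pause(.8);st("r2")
snap(cams,"scene","s8");snap(cams,"wrist","w8")
E
python3 -c "
import cv2
a=cv2.imread('pics/s8.png')[160:310,210:400];cv2.imwrite('pics/z12b.png',cv2.resize(a,None,fx=4,fy=4,interpolation=2))"
```

```text
r1 28.07 [0.0442 0.0002 0.1237] [ 0.2575  0.5252 -0.2547] 0.498
r2 29.12 [0.0442 0.0002 0.1237] [-0.4849  0.2073  0.8872] 0.599
```

View pics/z12b.png

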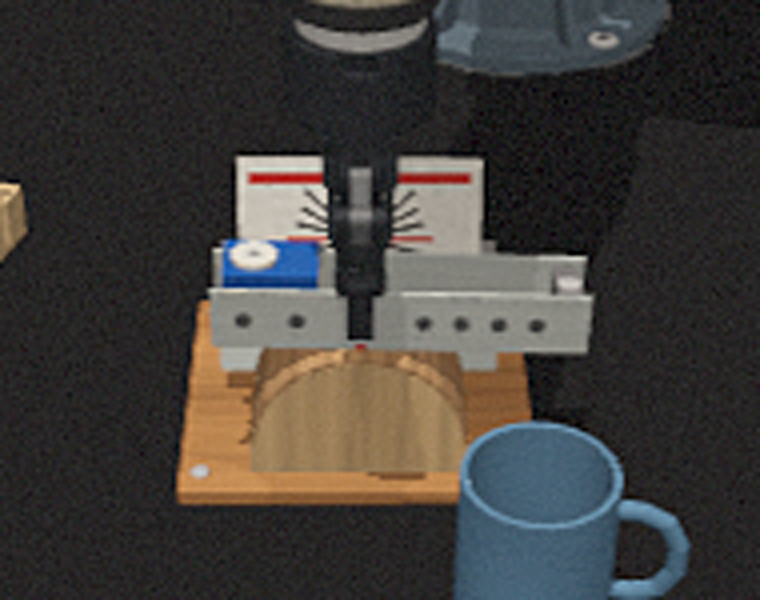

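View pics/w8.png

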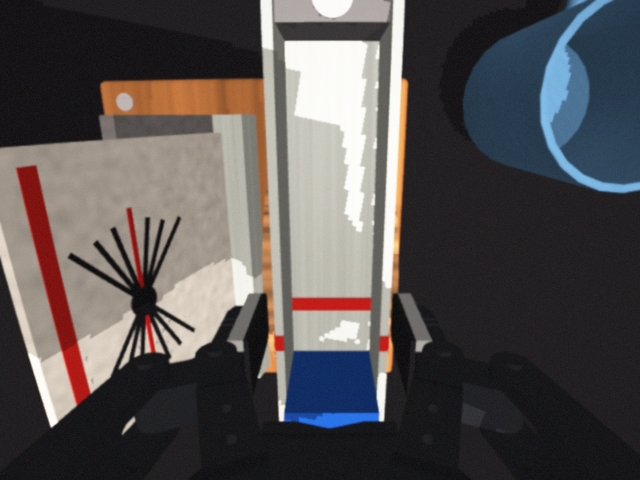

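```bash
python3 - <<'E'
from h import *
from rig import arm, ik, cams
def st(m):
    o=arm.get_obs();d=SR.T@(o["position"]-ST);print(m,round(o["clock"],2),d,o["wrist_force"],round(o["grip_width"],3))
S=arm.get_obs()["position"];
arm.move_linear(S+[0,0,.05],None,v=.06);arm.move_linear(S+[0,0,.17],None,v=.2);arm.pause(.3);st("up")
snap(cams,"scene","s9");s=snap(cams,"wrist","w9")
E
python3 -c "
import cv2
a=cv2.imread('pics/s9.png')[160:310,210:400];cv2.imwrite('pics/z13.png',cv2.resize(a,None,fx=4,fy=4,interpolation=2))"
```

```text
up 31.26 [0.0439 0.0002 0.2928] [-0.316  -0.4387 -0.0584] 0.595
```

View pics/z13.png

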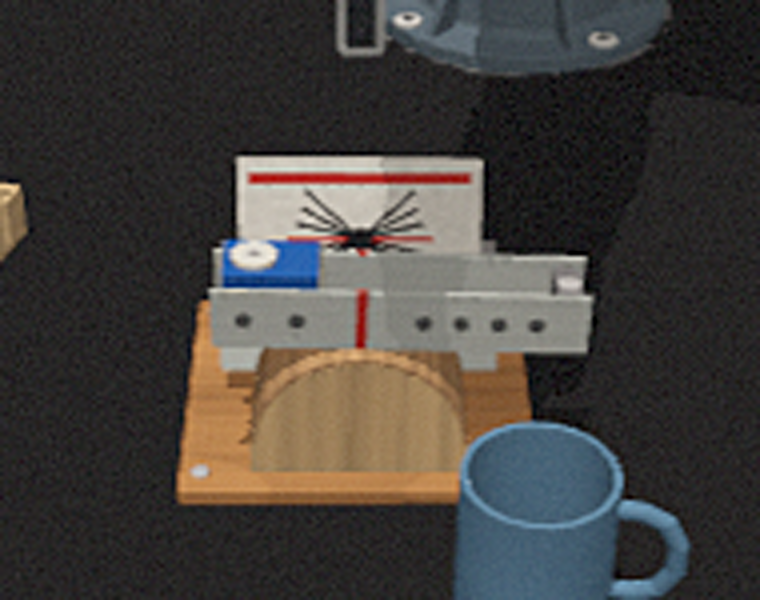

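View pics/w9.png

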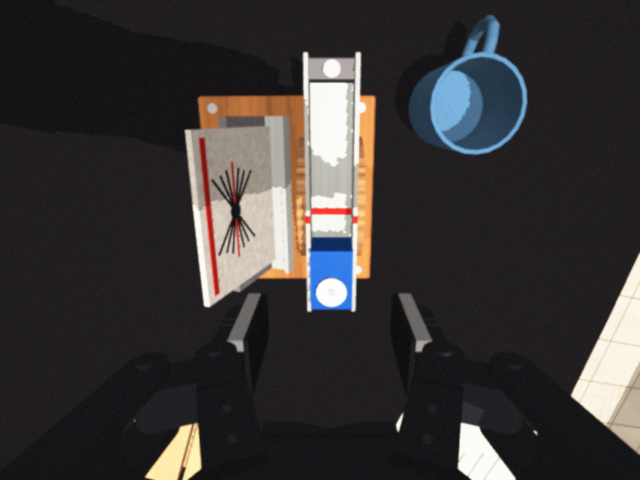

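```bash
cat > meas.py <<'E'
from h import *
def meas(tag):
    s=load(tag);b=((cloud(s)-ST)@SR).reshape(-1,3);b=b[np.isfinite(b[:,0])]
    q=b[(abs(b[:,0]-.045)<.014)&(b[:,1]>-.03)&(b[:,1]<.08)&(b[:,2]>.075)&(b[:,2]<.105)]
    f=least_squares(lambda v:q[:,2]-v[0]-v[1]*q[:,1]-v[2]*(q[:,0]-.045),[.093,0,0],loss="soft_l1",f_scale=.001);print("floor z,tilt_deg along y, roll",f.x[0],np.degrees(f.x[1:]),len(q))
    q=b[(abs(b[:,0]-.045)<.03)&(abs(b[:,1]-.02)<.11)&(b[:,2]>.122)&(b[:,2]<.1315)&((b[:,1]>-.02))]
    f=least_squares(lambda v:q[:,2]-v[0]-v[1]*q[:,1],[.126,0],loss="soft_l1",f_scale=.001);print("walls z,tilt",f.x[0],np.degrees(f.x[1]),len(q))
    q=b[(abs(b[:,1]+.05)<.025)&(abs(b[:,0]-.045)<.012)&(b[:,2]>.125)&(b[:,2]<.145)]
    f=least_squares(lambda v:q[:,2]-v[0]-v[1]*q[:,1],[.126,0],loss="soft_l1",f_scale=.001);print("motor z,tilt",f.x[0],np.degrees(f.x[1]),len(q))
    d=b-np.array([-.02,0,.026]);u=d@[-.342,0,.94];n=d@[.94,0,.342];y=d[:,1]
    k=(u>.03)&(u<.11)&(abs(n-.005)<.008)&(abs(y)<.065)
    f=least_squares(lambda v:n[k]-v[0]-v[1]*u[k]-v[2]*y[k],[.005,0,0],loss="soft_l1",f_scale=.001);print("card n at foot, tilt deg, yaw",f.x[0],np.degrees(f.x[1:]),k.sum())
    k=(u>.07)&(u<.125)&(abs(n-.005)<.008)&(abs(y)<.09);print("card y range",np.percentile(y[k],[.2,99.8]),"top u",np.percentile(u[k],99.5))
E
python3 -c "
from meas import *
meas('w9');meas('w4')
s=load('w9')
a=s['pixels'][:,:,::-1];cv2.imwrite('pics/z14.png',cv2.resize(a[40:330,290:375],None,fx=2,fy=2,interpolation=2))
g=cv2.cvtColor(s['pixels'],cv2.COLOR_RGB2GRAY)
for r in (60,90,120,150,180,210,240,270,300):
    row=g[r,295:370].astype(int);print(r,295+np.where(row>90)[0][[0,-1]])
"
```

```text
floor z,tilt_deg along y, roll 0.0957275113239813 [-1.3946  0.0136] 4125
walls z,tilt 0.12650294329618803 -1.1642845336122647 1645
motor z,tilt 0.13209171693137825 -5.891449774899362 1589
card n at foot, tilt deg, yaw 0.005220758145057674 [-0.121  -0.1751] 8046
card y range [-0.0694  0.0703] top u 0.11685020300702725
floor z,tilt_deg along y, roll 0.08820243397623018 [-7.2742  0.3502] 2335
walls z,tilt 0.126 0.0 0
motor z,tilt 0.126 0.0 0
card n at foot, tilt deg, yaw -0.013148479804828781 [9.9092 0.112 ] 582
card y range [-0.0691  0.0706] top u 0.11742088387799052
60 [302 360]
90 [303 360]
120 [295 369]
150 [295 369]
180 [295 369]
210 [295 369]
240 [295 369]
270 [295 369]
300 [307 355]
```

Run:
```python
from h import *
s=load("w9");b=((cloud(s)-ST)@SR).reshape(-1,3);b=b[np.isfinite(b[:,0])]
q=b[(abs(b[:,2])<.008)&(np.hypot(b[:,0],b[:,1])<.3)]
f=least_squares(lambda v:q[:,2]-v[0]-v[1]*q[:,1]-v[2]*q[:,0],[0,0,0],loss="soft_l1",f_scale=.001);print("table",f.x[0],np.degrees(f.x[1:]),len(q))
s=load("w5");L=R.from_euler("z",.8901).as_matrix();b=((cloud(s)-[.4868,.3647,0])@L).reshape(-1,3);b=b[np.isfinite(b[:,0])]
q=b[(abs(b[:,1])<.014)&(b[:,0]>-.07)&(b[:,0]<.035)&(b[:,2]<.015)]
f=least_squares(lambda v:q[:,2]-v[0]-v[1]*q[:,0],[0,0],loss="soft_l1",f_scale=.001);print("link on table floor",f.x[0],np.degrees(f.x[1]),len(q))
# image fit: link pose with pitch from corner/tape points, scene camera bottom edge compare s7 (held level) vs s9
for t in("s7","s9"):
    a=load(t)["pixels"][160:310,210:400];a=cv2.resize(a,None,fx=4,fy=4,interpolation=2)
    g=cv2.cvtColor(a,cv2.COLOR_RGB2GRAY).astype(float)
    xs=[x for x in list(range(220,330))+list(range(400,580))]
    ys=[]
    for x in xs:
        c=g[278:308,x];ys.append(278+np.argmax(np.diff(cv2.GaussianBlur(c,(1,7),2).ravel())))
    k=np.polyfit(xs,ys,1);print(t,"upper front edge slope deg",np.degrees(np.arctan(k[0])), np.std(np.polyval(k,xs)-ys))
```

```text
table 0.0006732177333591781 [0.071  0.0064] 131314
link on table floor 0.005839778095440285 0.15366484186134913 5256
s7 upper front edge slope deg -0.030201060530003633 0.5041281272546745
s9 upper front edge slope deg 0.7556834595779981 2.3070859055531847
```

The depth fit (−1.2 to −1.4°) and the scene edge (about 0.8°) both show the grey end low by about 1.1°. The card is flat to 0.2° and centred. I'll regrasp the link and shift it 0.75 mm toward the motor (−y of the stand).

```bash
python3 - <<'E'
from h import *
from rig import arm, ik, cams
def st(m):
    o=arm.get_obs();d=SR.T@(o["position"]-ST);print(m,round(o["clock"],2),d,o["wrist_force"],round(o["grip_width"],3))
def P(x,y,z): return ST+SR@[x,y,z]
arm.move_linear(P(.0446,0,.19),None,v=.2)
arm.move_linear(P(.0446,0,.1255),None,v=.08);arm.pause(.2);st("down")
arm.set_gripper(0,25);arm.pause(.2);st("grip")
g=SR.T@(arm.get_obs()["position"]-ST)
arm.move_linear(P(.0448,g[1],.1315),None,v=.02);arm.pause(.2);st("lift")
arm.move_linear(P(.0448,g[1]-.00075,.1315),None,v=.01);arm.pause(.2);st("shift")
print(arm.move_linear(P(.0448,g[1]-.00075,.120),None,v=.006,threshold=1.8));st("contact")
arm.set_gripper(.5);arm.set_gripper(.6);arm.pause(.3);st("rel")
p=arm.get_obs()["position"]
arm.move_linear(p+[0,0,.05],None,v=.06);arm.move_linear(p+[0,0,.17],None,v=.2);arm.pause(.3);st("up")
snap(cams,"scene","s10");snap(cams,"wrist","w10")
from meas import meas
meas("w10")
E
python3 -c "
import cv2
a=cv2.imread('pics/s10.png')[160:310,210:400];cv2.imwrite('pics/z15.png',cv2.resize(a,None,fx=4,fy=4,interpolation=2))"
```

```text
down 33.18 [ 0.0449 -0.0001  0.126 ] [ 0.0333 -0.4237  1.155 ] 0.599
grip 33.62 [ 0.0448 -0.      0.1259] [-0.4593 -0.2068  5.1779] 0.466
lift 34.27 [0.0447 0.     0.1313] [ 1.1792  0.2    -3.3113] 0.468
shift 34.73 [ 0.0448 -0.0008  0.1315] [-0.4723  0.5157 -3.3048] 0.465
True
contact 35.76 [ 0.0448 -0.0008  0.1259] [ 0.5127 -0.5373  6.0195] 0.466
rel 36.52 [ 0.044  -0.0006  0.1248] [0.6756 0.4237 0.3478] 0.6
up 38.56 [ 0.0437 -0.0005  0.2939] [0.3381 0.193  0.714 ] 0.597
floor z,tilt_deg along y, roll 0.0957107087676497 [-0.437  0.007] 4130
walls z,tilt 0.1266578451225675 -0.570576368367148 1832
motor z,tilt 0.13233856176311126 -4.464386182482781 1643
card n at foot, tilt deg, yaw 0.005204287267033107 [-0.1049 -0.1869] 7993
card y range [-0.0694  0.0702] top u 0.11681214314956334
```

View pics/z15.png

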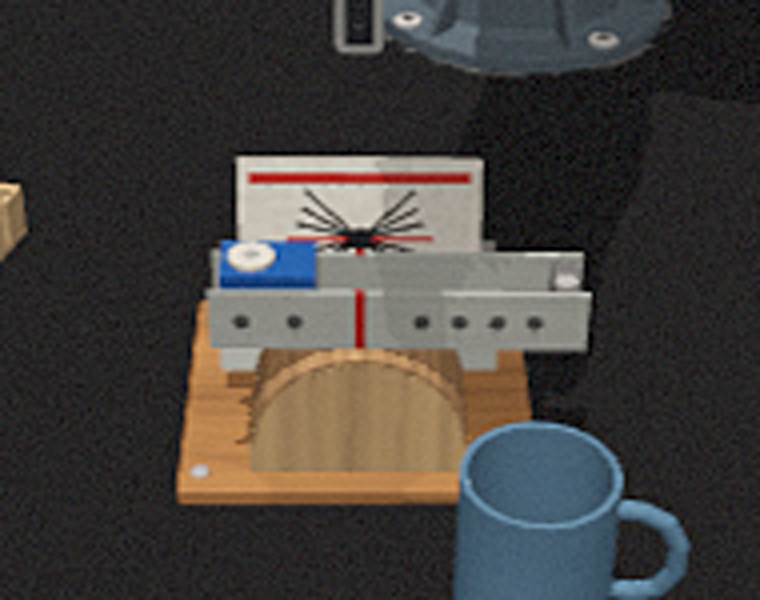

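View pics/w10.png

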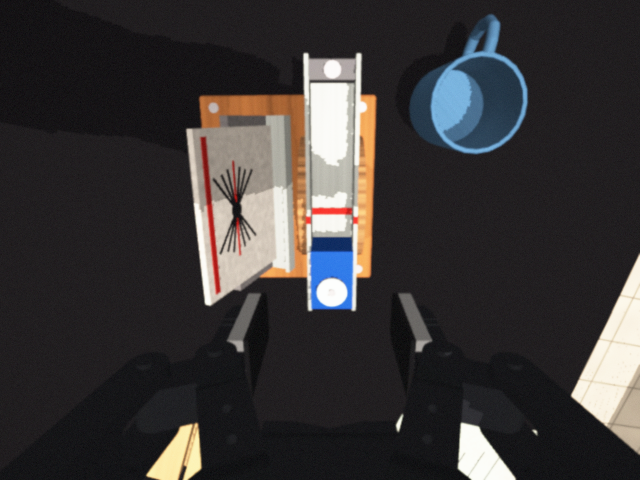

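View pics/s10.png

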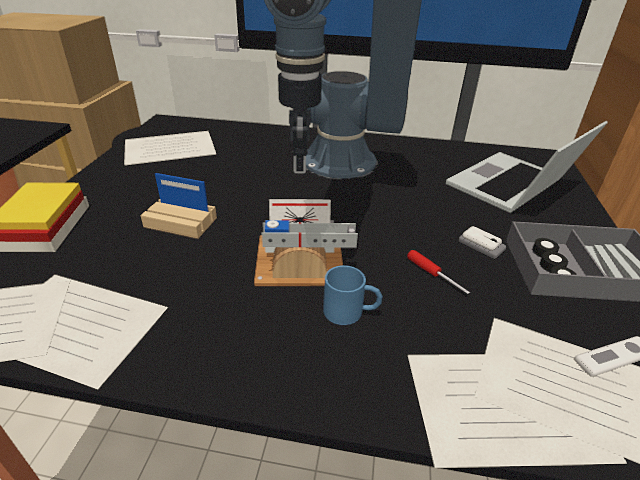

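Run:
```python
from rig import arm, close_job
print(arm.get_obs()["clock"]); print(close_job())
```

```text
38.6583
the job is handed in; nothing more can be done
None
```

The scale card is leaning on the backboard and the link is balanced across the half-round. I handed the job in at 38.7 s of the 67 s allowed.

- **Card:** I placed it first. Its foot is on the ledge and its scale faces the half-round. The last depth check showed it within about 0.2° of the backboard and centred to about 0.5 mm.
- **Link:** On the first try it settled with the grey end about 1.1° low. I regrasped it and moved it 0.75 mm toward the motor end. It now rests right way up on its own, with a small tilt left. The two depth fits read −0.44° and −0.57°, and the method's own bias is about 0.1°. A third fit, to the motor top, gave −4.5°. I set that one aside because the round disc on the motor spoils it. I judged squareness only by eye in the wrist picture, where the link looks square to the stand.
- **Forces:** The recorded wrist force readings all stayed below 8 N, and the gripper was clear of everything at hand-in.
- **Other items:** In the last scene picture the blue card, mouse, screwdriver and mug look where they were at the start. I did not measure them.

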